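# Set the banding wheel's speed and jog the figurine a quarter turn

### The job

Roll the speed thumbwheel of the powered banding wheel until its white line lies within the green band and leave it there. Then hold the red jog lever over to the left until the figurine has come round about a quarter turn, so that the red dot on the wheel head has moved from the front mark to the mark beside the controls, and let the lever spring back to the middle. The figurine must stay standing in the middle of the wheel head, and the other things on the bench are to be left alone.

Things in the scene. Friction and masses are not known exactly. Their poses are not given: they have to be found in the camera images.
- dial_centre (a point): Middle of the black speed thumbwheel, on its level axle 54 mm above the bench. Wheel radius 40 mm, width 16 mm; its rim stands 14 mm out of the flat panel (80 mm above the bench) through a slot 68 x 20 mm. Axes are the machine's: x to its rear, away from its front and the robot, along the slot; y to its left (seen from the front) along the axle; z up.
- speed (a joint): Thumbwheel angle (rad), stops at -0.8 and 0.8. At 0 the white line across the rim is uppermost; grows as the rim's top rolls to the rear (+x). The green band beside the slot is 10 mm long, centred 13.7 mm behind the axle; 0.35 puts the line in its middle. Rolls by fingertip friction against about 0.8 N drag at the rim; stays where left.
- jog_pivot (a point): Pivot of the jog lever, 70 mm above the bench (10 mm below the panel), 80 mm to the left of the thumbwheel; axes as the machine's: x rear, y left, z up. Centred, the lever stands straight up from here: 9 mm steel stem, red knob 25 mm in diameter from 46 to 80 mm above the pivot, widest at 66. Rubber boot up to 11 mm above the panel.
- jog (a joint): Lever tilt against its spring (rad): 0 at rest, positive to the left (+y, towards the wheel head), stops at -0.45 and 0.45; 4 to 5 N at the knob holds it over. Held left, the head turns counter-clockwise from above, right clockwise, faster the further over: about 0.8 rad/s fully over. Let go, it springs to 0 (upright, or up to 5 degrees off) and the head stops within 0.15 rad.
- head (a joint): Angle turned by the wheel head since the start (rad), counter-clockwise from above positive; 0 at the start, when the red dot is at the machine's front mark. A quarter turn is 1.57.
- head_top (a point): Centre of the top of the round aluminium wheel head (180 mm in diameter, 12 mm thick, top 100 mm above the bench), 195 mm to the left of the jog lever and 20 mm further to the rear. Turns with the head. A red dot lies near its rim; dark marks on the cream housing stand in front of, behind and to each side of it.
- figurine: China figure of a lady in a white skirt and blue bodice, 155 mm tall on an eight-sided foot 72 mm across, 0.3 kg, standing loose in the middle of the wheel head. Origin: centre of the underside of its foot; z up along it.
- finished_figurine: A second china figure of the same size in a dark red skirt, standing on the bench to the right of the machine. Origin: centre of its underside.
- colour_jar: Blue jar with a white lid, 62 mm in diameter and 70 mm tall, standing on the bench to the right of the machine, nearer the front. Origin: centre of its underside.
- palette_tile: White palette tile 110 x 150 x 8 mm with dabs of colour and three brushes on it, lying on the bench to the left of the machine. Origin: centre of its underside.

How it is judged:
On the way, in this order (a step that is already met when the one before it is completed fails the run):
1. the thumbwheel's white line lies in the green band and the wheel has been let go, before the lever is used (value of joint speed between 0.23 and 0.47 rad and contact force between each of the arm, the fingers and speed below 0.1 N and value of joint head between -0.15 and 0.15 rad), for 0.2 s.
2. the jog lever is held over to the left (value of joint jog above 0.2 rad), for 0.4 s.
At the end, for the whole second after the job is handed in: White line in the green band (0.35 rad +-0.12); wheel head turned 1.05 to 2.1 rad counter-clockwise and at rest; jog lever within 0.14 rad of the middle; figurine upright within 12 mm of the head's middle; the other figurine, jar and tile within 20 mm of where they began (value of joint speed between 0.23 and 0.47 rad and value of joint head between 1.05 and 2.1 rad and velocity of joint head between -0.05 and 0.05 rad/s and value of joint jog between -0.14 and 0.14 rad and distance between figurine and head_top below 0.012 m and angle between figurine's own z axis and vertical below 0.1 rad and distance of each of finished_figurine, colour_jar, palette_tile from where it was at the start of the episode below 0.02 m); the robot touches nothing.
It fails at once if a figurine is tipped over or knocked hard (angle between any of figurine, finished_figurine's own z axis and vertical above 0.3 rad).
It fails at once if the wheel head is turned by hand and not by its lever (contact force between any of the arm, the fingers and head above 1 N or contact force between any of the arm, the fingers and figurine above 1 N).
It also fails if it takes over 51 s, if anything falls off the work surface, if the arm or the gripper's body presses on something with over 40 N, if the wrist force passes 120 N, or if a joint passes its speed limit or range.

### The arm

A 7-joint arm with a two-finger parallel gripper is mounted at the origin on the work surface. World frame = base frame: x ahead of the robot, y to its left, z up, the work surface at z = 0. Lengths are in m, angles in rad, forces in N, time in s.
With the tool pointing down it reaches from about 0.4 to 0.75 m from the base axis. Payload 19.5 kg.
Tool frame: the origin (TCP) lies on the centre line of the jaws, within the pads' length; the fingertips stand 19 mm ahead of it and the grasp point (between the pads) is the TCP; z points along the fingers, y is the line along which they close (so a half turn about z gives the same grasp; the last joint's range is limited). The gripper opens to 85 mm and grips with 20 to 120 N. Pads are 22 mm wide; open, the fingers measure 114 mm over their backs; the gripper's body (76 mm by 85 mm) begins 54 mm behind the grasp point. The pads swing forward as they close: fully open they stand 13 mm farther back than shut.
Start: joints at [-0.042, 0.707, -0.028, 1.485, 0.022, 0.951, -0.075], TCP at [0.575, 0, 0.25] pointing down, gripper open.
Joint ranges: [-2.71, 2.71], [-0.32, 2.16], [-1.57, 1.52], [0, 2.45], [-1.46, 4.6], [0, 2.02], [-2.83, 2.83]. Speed limits (rad/s): [1.89, 1.89, 2.57, 2.57, 3.01, 3.01, 3.01].

### API

Orientations are given as a rotation vector (axis times angle).
In Python, from workcell import bot, vision gives the robot as it stands. The module is installed in compiled form; this text tells all that it offers.
- The arm moves only by the shell command python3 -m jog 'ROWS' [FORCE]. ROWS is JSON, a list that holds one entry, the list of rows, each a list of 5 numbers: the shift along the tool's x, y, z in m, then the turn about the tool's z in rad, then the finger opening in m, from 0 to 0.0854. In form: [[[tx, ty, tz, yaw, hand], ...]]. A call has 1 to 12 rows; each row shifts and turns the commanded pose from where the row before left it, along the tool's axes as they then stand; what a row does not reach is not made up. A row lasts 1/10 s, in which the tool goes at most 50 mm and 8.59 degrees, less where a joint would pass 70% of its speed; a pose out of reach is approached as far as the arm can. A call is refused whole if a number of a shift passes 0.05 or a number of a turn 0.15, either way. A call with a gripper value outside its range is refused whole. The fingers move at their own pace and stop on an object; FORCE is the grip in N (left out, the last holds). Time passes only in rows, so rows that do not move let the fingers close. It gives the time, the measured TCP pose, the force, the opening and the grip force at its end, in the units of the state.
- bot.sense(): the state, without advancing time (a new reading comes with each control period).
- vision.get_image(name): name is "scene" or "side" or "wrist"; returns a dict with "pixels" (480x640x3 uint8, red, green, blue), "intrinsics" (3x3 intrinsics, pixels), "xyz" and "orientation" of the camera in the world; the wrist camera has in their place "mount" (4x4, takes a point from camera to tool coordinates, whose origin is the TCP and whose axes are the flange's). Camera axes: x right, y down, z forward; pixel columns grow to the right and rows downward; lengths in m; the calibration is good to about 2 mm. A picture is of the moment at which its call begins: read the wrist's pose just before it. There is no depth.
- bot.hand_in(): hands the job in; it is judged then, once.
Trained networks look in a picture, given as the dict that the camera call returned (one of the last four; its "shot" number tells which), for a name from the list of things; names that differ only in an ending like _2 or _b are one class to them, and where a whole thing is asked for, a point or a joint stands for the part that bears it (a point fixed in the world has none). Each returns a list of dicts, best first, with "confidence" (0 to 1); they miss things now and then, are a little off and sometimes report something else, mostly with a low value. They report only what shows in the picture. A call takes as long as a camera call.
- vision.masks_of(thing, picture): "pixels" (480x640 bool, what is visible of it).
- vision.pinpoint(thing, picture): "at" ([x, y, z] in m, in world coordinates, good to about 4 mm: a listed point, or the origin of a listed thing).
The state is a dict: "time_s": time; "joints": joint angles; "qvel": joint speeds; "effort": joint torques, N m; "tool_pos": TCP position; "eef_rot": TCP orientation; "wrist_force": force on the tool from outside, world axes, zero at the start; "wrist_torque": the same for the moment, N m; "opening": finger opening in m; "gripper_force": force on a finger pad.
Only numpy, scipy, OpenCV 4.12 (cv2) and the standard library are available. Lean on these libraries where they do the work, as an engineer would, in place of code of your own. Each camera call takes 0.05 s, during which the arm holds its last target. There are 200 camera calls.

## Working session

There is one attempt and no reset: what is moved stays moved. The work goes in short steps, Python scripts to look and compute and a shell command to move; the robot and the scene stay as the last step left them, time stands still between calls to the robot, and variables do not carry over. Pictures are saved under pics/ and viewed, at most 10 in all, crops included, and the job is handed in when it is done.

```bash
mkdir -p pics; cat > look.py <<'E'
from workcell import bot, vision
import cv2, numpy as np
def shot(cam,name=None):
    p=vision.get_image(cam)
    if name: cv2.imwrite(f'pics/{name}.png',cv2.cvtColor(p['pixels'],cv2.COLOR_RGB2BGR))
    return p
E
python3 - <<'E'
from look import *
s=bot.sense(); print({k:np.round(v,3) for k,v in s.items()})
for c in ['scene','side','wrist']:
    p=shot(c,c+'0')
    for t in ['dial_centre','jog_pivot','head_top','figurine','finished_figurine','colour_jar']:
        r=vision.pinpoint(t,p)
        print(c,t,[(np.round(q['at'],3),round(q['confidence'],2)) for q in r[:2]])
print(bot.sense()['time_s'])
E
```

```text
{'time_s': np.float64(0.0), 'joints': array([-0.042,  0.707, -0.028,  1.485,  0.022,  0.951, -0.076]), 'qvel': array([-0.   ,  0.001, -0.003,  0.001,  0.   ,  0.002, -0.001]), 'effort': array([-3.0000e-03, -8.8321e+01,  1.2330e+00, -2.3617e+01,  1.7000e-02,
        6.0000e-03, -0.0000e+00]), 'tool_pos': array([ 0.575, -0.   ,  0.25 ]), 'eef_rot': array([-2.221e+00, -2.221e+00,  1.000e-03]), 'wrist_force': array([-0.203, -0.007, -0.202]), 'wrist_torque': array([-0.004, -0.013, -0.027]), 'gripper_force': np.float64(0.0), 'opening': np.float64(0.085)}
scene dial_centre [(array([ 0.451, -0.216,  0.05 ]), 0.6)]
scene jog_pivot [(array([ 0.472, -0.138,  0.073]), 0.59)]
scene head_top [(array([0.544, 0.045, 0.106]), 0.91)]
scene figurine [(array([0.541, 0.048, 0.094]), 0.74)]
scene finished_figurine [(array([ 0.46 , -0.417,  0.002]), 0.62)]
scene colour_jar [(array([ 0.332, -0.346, -0.006]), 0.75)]
side dial_centre [(array([ 0.449, -0.215,  0.056]), 0.82)]
side jog_pivot [(array([ 0.473, -0.14 ,  0.071]), 0.69)]
side head_top [(array([0.544, 0.046, 0.099]), 0.65)]
side figurine [(array([0.541, 0.048, 0.099]), 0.77)]
side finished_figurine [(array([ 0.465, -0.414, -0.002]), 0.91)]
side colour_jar [(array([ 0.335, -0.348, -0.002]), 0.85)]
wrist dial_centre [(array([ 0.451, -0.21 ,  0.05 ]), 0.86)]
wrist jog_pivot [(array([ 0.473, -0.14 ,  0.07 ]), 0.77)]
wrist head_top []
wrist figurine [(array([0.537, 0.05 , 0.103]), 0.62)]
wrist finished_figurine []
wrist colour_jar [(array([ 0.332, -0.345, -0.003]), 0.89)]
1.05
```

View pics/scene0.png

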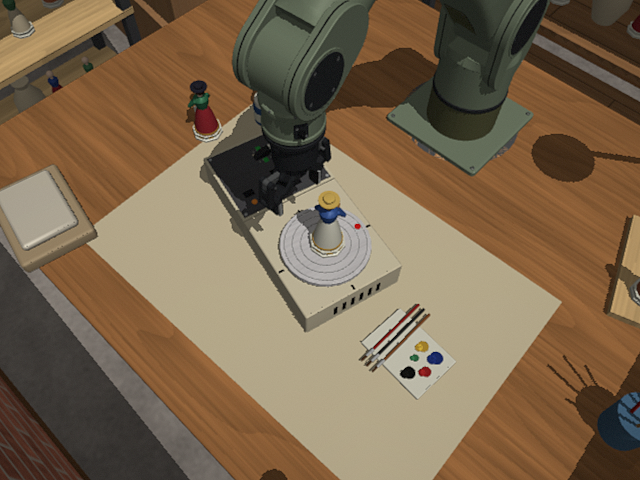

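View pics/wrist0.png

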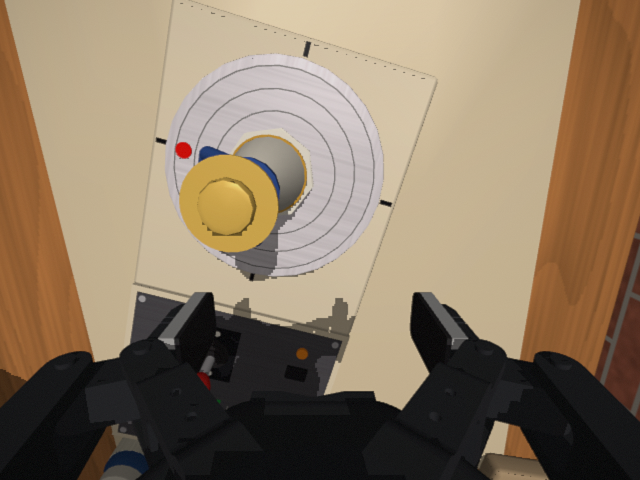

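The scene view shows the machine yawed about -16°, with the red dot at about (358,226) on the robot side of the wheel head. The panel is hidden under the gripper. The wrist view shows the figurine, with its hat at (228,205), and the panel at the bottom. I'll move over the dial with the fingers closing, then turn the tool y axis to machine-left.

```bash
python3 -m jog '[[[-0.027,-0.0155,0,0,0],[-0.027,-0.0155,0,0,0],[-0.027,-0.0155,0,0,0],[-0.027,-0.0155,0,0,0],[-0.027,-0.0155,0,0,0],[-0.027,-0.0155,0,0,0],[-0.027,-0.0155,0,0,0],[-0.025,-0.0155,0,0,0],[0,0,0,-0.144,0],[0,0,0,-0.144,0],[0,0,0,-0.144,0],[0,0,0,-0.144,0]]]' 20
python3 -m jog '[[[0,0,0,-0.144,0],[0,0,0,-0.144,0],[0,0,0,-0.144,0],[0,0,0,-0.144,0],[0,0,0,-0.144,0],[0,0,0,0,0]]]'
cat >> look.py <<'E'
from scipy.spatial.transform import Rotation as R
def est(cams=('scene','side','wrist'),things=('dial_centre','jog_pivot','head_top')):
    for c in cams:
        p=shot(c)
        for t in things:
            print(c,t,[(np.round(q['at'],4),round(q['confidence'],2)) for q in vision.pinpoint(t,p)[:1]])
def st():
    s=bot.sense(); Rm=R.from_rotvec(s['eef_rot']).as_matrix()
    print('t',round(s['time_s'],2),'p',np.round(s['tool_pos'],4),'F',np.round(s['wrist_force'],2),'open',round(float(s['opening']),4),'\n',np.round(Rm,3)); return s,Rm
def tool_of(P):
    s,Rm=st(); return np.round(Rm.T@(np.array(P)-s['tool_pos']),4)
E
python3 - <<'E'
from look import *
st(); est(('side','wrist')); p=shot('wrist','w1'); print(np.round(p['mount'],3)); shot('side','s1')
E
```

```text
time_s: 2.25
tool_pos: [0.451, -0.2141, 0.2504]
eef_rot: [1.491, 2.765, -0.0]
wrist_force: [-0.9, 0.1, -0.4]
opening: 0.0
gripper_force: 0.0
time_s: 2.85
tool_pos: [0.4509, -0.2142, 0.2502]
eef_rot: [-0.427, -3.112, -0.0]
wrist_force: [0.4, -1.4, -0.4]
opening: -0.0
gripper_force: 0.0
t 2.85 p [ 0.4509 -0.2142  0.2502] F [ 0.44 -1.37 -0.4 ] open -0.0 
 [[-0.963  0.269 -0.   ]
 [ 0.269  0.963  0.   ]
 [ 0.     0.    -1.   ]]
side dial_centre [(array([ 0.4475, -0.2175,  0.0556]), 0.78)]
side jog_pivot [(array([ 0.4702, -0.1397,  0.0733]), 0.95)]
side head_top [(array([0.542 , 0.0444, 0.1025]), 0.61)]
wrist dial_centre [(array([ 0.4471, -0.2128,  0.0492]), 0.62)]
wrist jog_pivot [(array([ 0.4717, -0.1396,  0.0705]), 0.9)]
wrist head_top []
[[-0.001 -0.961 -0.278  0.071]
 [ 1.    -0.001 -0.001 -0.002]
 [ 0.001 -0.278  0.961 -0.125]
 [ 0.     0.     0.     1.   ]]
```

View pics/w1.png

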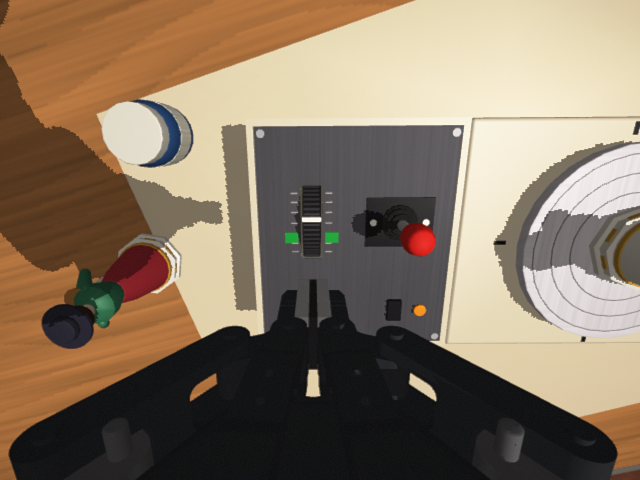

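View pics/s1.png

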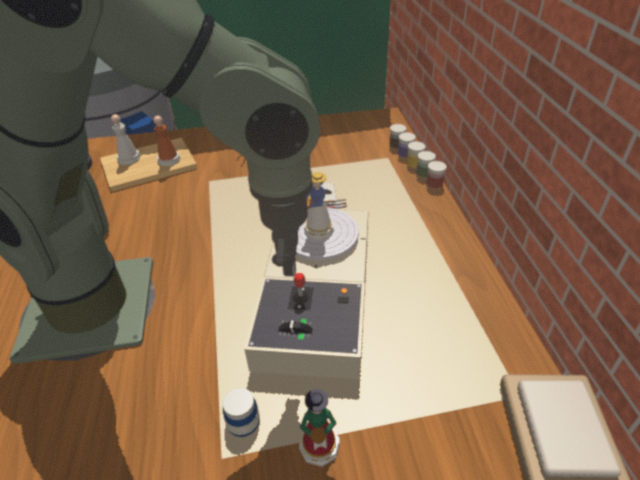

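The wrist view shows the white line at about (312,219), the green band at row 238 and the lever knob at (418,239). I'll work out the line angle and axle position from the projection.

```bash
cat >> look.py <<'E'
MX=np.array([np.cos(-.272),np.sin(-.272),0]); MY=np.array([-MX[1],MX[0],0])
def proj(p,P,s):
    Rm=R.from_rotvec(s['eef_rot']).as_matrix(); T=np.eye(4);T[:3,:3]=Rm;T[:3,3]=s['tool_pos']
    c=np.linalg.inv(T@p['mount'])@np.r_[P,1]; u=p['intrinsics']@c[:3]; return u[:2]/u[2]
def dial(D,name=None):
    """fit axle x shift from the green band, then line angle"""
    s=bot.sense(); p=shot('wrist',name); im=p['pixels'].astype(int)
    g=(im[...,1]>im[...,0]+80)&(im[...,1]>im[...,2]+60); D=np.array(D,float)
    c=proj(p,D+[0,0,.026]+.0137*MX,s); ys,xs=np.nonzero(g); k=(abs(xs-c[0])<45)&(abs(ys-c[1])<30)
    gm=np.array([xs[k].mean(),ys[k].mean()]) if k.any() else None
    print('band seen',gm,'expected',c)
    if gm is not None:
        J=np.array([(proj(p,D+[0,0,.026]+.0137*MX+1e-3*a,s)-c)/1e-3 for a in (MX,MY)]).T
        d=np.linalg.solve(J,gm-c); D=D+d[0]*MX+d[1]*MY
    a=np.linspace(-.8,.8,161); uv=np.array([proj(p,D+.04*(np.sin(t)*MX+[0,0,np.cos(t)]),s) for t in a])
    uv=uv.round().astype(int); w=[im[v,u-4:u+5].min(axis=-1).mean() for u,v in uv]
    w=np.array(w); h=w>.7*w.max(); print('axle',D,'line max',w.max(),'angle',a[h].mean(),a[h].min(),a[h].max()); return D
E
python3 - <<'E'
from look import *
D=dial([.449,-.2145,.054]); print(tool_of(D+[0,0,.04]))
E
```

```text
band seen [311.95555556 237.22222222] expected [313.75130833 234.72833819]
axle [ 0.45085887 -0.21675639  0.054     ] line max 239.11111111111111 angle -0.17000000000000004 -0.22000000000000008 -0.12
t 3.4 p [ 0.451  -0.214   0.2503] F [0.13 0.35 0.03] open -0.0001 
 [[-0.962  0.272 -0.   ]
 [ 0.272  0.962 -0.   ]
 [ 0.    -0.    -1.   ]]
[-0.0006 -0.0027  0.1563]
```

```bash
python3 -m jog '[[[0.006,-0.003,0.035,0,0],[0,0,0.04,0,0],[0,0,0.04,0,0],[0,0,0.017,0,0],[0,0,0,0,0],[0,0,0,0,0]]]'
python3 -m jog '[[[0,0,0.003,0,0],[0,0,0.001,0,0],[0,0,0,0,0]]]'
python3 -m jog '[[[0,0,0.001,0,0],[0,0,0,0,0]]]'
python3 -m jog '[[[0,0,0.001,0,0],[0,0,0,0,0]]]'
```

```text
time_s: 4.0
tool_pos: [0.4446, -0.2152, 0.1189]
eef_rot: [0.43, 3.112, -0.0]
wrist_force: [1.4, 0.1, 0.4]
opening: -0.0
gripper_force: 0.0
time_s: 4.3
tool_pos: [0.4445, -0.2154, 0.1147]
eef_rot: [0.431, 3.111, -0.0]
wrist_force: [0.2, 1.1, -0.6]
opening: -0.0002
gripper_force: 0.0
time_s: 4.5
tool_pos: [0.4444, -0.2153, 0.1134]
eef_rot: [0.43, 3.112, -0.0]
wrist_force: [-0.1, 0.3, 0.4]
opening: 0.0003
gripper_force: 0.0
time_s: 4.7
tool_pos: [0.4448, -0.2154, 0.1129]
eef_rot: [0.43, 3.111, -0.001]
wrist_force: [-1.0, -0.1, 12.3]
opening: 0.0004
gripper_force: 6.2
```

Contact at 12 N. I'll roll to the rear (tool -x) by 12 mm, then lift.

```bash
python3 -m jog '[[[-0.003,0,0,0,0],[-0.003,0,0,0,0],[-0.003,0,0,0,0],[-0.003,0,0,0,0],[0,0,0,0,0],[0,0,-0.006,0,0],[0.012,0,-0.02,0,0],[0,0,0,0,0]]]'
python3 - <<'E'
from look import *
D=dial([.4509,-.2168,.054]); print(tool_of(D+[0,0,.04]))
E
```

```text
time_s: 5.5
tool_pos: [0.4439, -0.2153, 0.14]
eef_rot: [0.43, 3.111, -0.001]
wrist_force: [-0.0, 0.2, -0.4]
opening: 0.0004
gripper_force: 0.0
band seen [328.01515152 297.1780303 ] expected [316.69402047 297.09839433]
axle [ 0.45284433 -0.21012322  0.054     ] line max 68.77777777777777 angle 0.013913043478260851 -0.78 0.6499999999999999
t 5.55 p [ 0.4444 -0.2155  0.1391] F [-0.22 -0.52  0.13] open -0.0 
 [[-0.962  0.272  0.001]
 [ 0.272  0.962 -0.001]
 [-0.001 -0.    -1.   ]]
[-0.0067  0.0075  0.0451]
```

```bash
python3 -m jog '[[[0,0,-0.04,0,0],[0,0,-0.04,0,0],[0,0,-0.03,0,0],[0,0,0,0,0],[0,0,0,0,0]]]'
python3 - <<'E'
from look import *
D=dial([.4509,-.2168,.054],'w2'); print(tool_of(D+[0,0,.04]))
E
```

```text
time_s: 6.05
tool_pos: [0.4445, -0.2155, 0.2481]
eef_rot: [0.431, 3.112, -0.0]
wrist_force: [1.0, 0.1, -0.3]
opening: -0.0003
gripper_force: 0.0
band seen [314.81886792 243.71320755] expected [315.40964714 243.95450469]
axle [ 0.45052464 -0.21726387  0.054     ] line max 228.22222222222223 angle 0.16499999999999998 0.12 0.20999999999999996
t 6.1 p [ 0.4442 -0.2153  0.2475] F [-0.12  0.38  0.05] open 0.0002 
 [[-0.962  0.271 -0.001]
 [ 0.271  0.962  0.   ]
 [ 0.001  0.    -1.   ]]
[-0.0067 -0.0002  0.1535]
```

```bash
python3 -m jog '[[[0,0,0.04,0,0],[0,0,0.04,0,0],[0,0,0.04,0,0],[0,0,0.014,0,0],[0,0,0,0,0],[0,0,0.002,0,0],[0,0,0,0,0]]]'
```

```text
time_s: 6.8
tool_pos: [0.4452, -0.2151, 0.1126]
eef_rot: [0.429, 3.11, -0.0]
wrist_force: [-0.5, 1.4, 31.7]
opening: -0.0003
gripper_force: 15.6
```

```bash
python3 -m jog '[[[0,0,-0.0008,0,0],[-0.0023,0,0,0,0],[-0.0024,0,0,0,0],[-0.0023,0,0,0,0],[0,0,0,0,0],[0,0,-0.006,0,0],[0,0,-0.04,0,0],[0,0,-0.04,0,0],[0.006,0,-0.04,0,0],[0,0,-0.01,0,0],[0,0,0,0,0],[0,0,0,0,0]]]'
python3 - <<'E'
from look import *
D=dial([.4506,-.217,.054],'w3'); print(tool_of(D+[0,0,.04])); est(('wrist','scene','side'),('jog_pivot',))
E
```

```text
time_s: 8.0
tool_pos: [0.445, -0.2155, 0.2478]
eef_rot: [-0.43, -3.11, -0.001]
wrist_force: [0.5, -0.7, 0.1]
opening: 0.0
gripper_force: 0.0
band seen [315.07843137 243.68627451] expected [314.94009084 243.6846942 ]
axle [ 0.45063639 -0.21687709  0.054     ] line max 218.77777777777777 angle 0.40499999999999986 0.3500000000000001 0.45999999999999996
t 8.05 p [ 0.445  -0.2154  0.2476] F [ 0.29 -0.48 -0.55] open -0.0 
 [[-0.963  0.271 -0.002]
 [ 0.271  0.963  0.001]
 [ 0.002  0.    -1.   ]]
[-6.200e-03  1.000e-04  1.536e-01]
wrist jog_pivot [(array([ 0.4753, -0.1399,  0.0703]), 0.95)]
scene jog_pivot [(array([ 0.4735, -0.1395,  0.0753]), 0.94)]
side jog_pivot [(array([ 0.4732, -0.1411,  0.0712]), 0.63)]
```

View pics/w3.png

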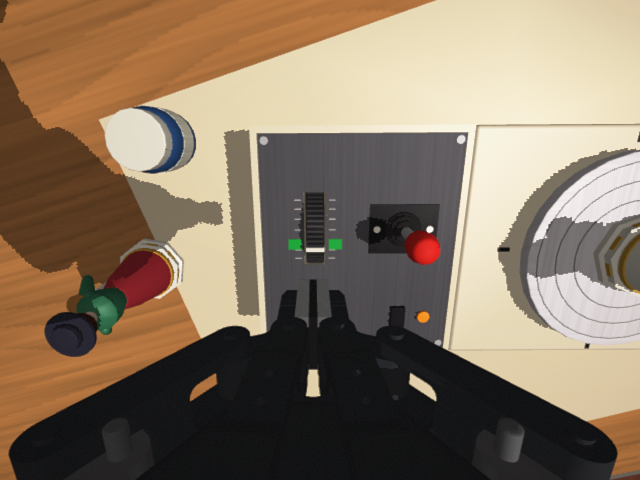

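The line sits at the rear part of the band, about 0.40 rad by projection: line row about 250, band centre row 244. I'll nudge it back gently.

```bash
python3 -m jog '[[[-0.006,0,0.04,0,0],[0,0,0.04,0,0],[0,0,0.04,0,0],[0,0,0.0145,0,0],[0,0,0,0,0],[0,0,0,0,0]]]'
python3 -m jog '[[[0,0,0.0005,0,0],[0,0,0.0005,0,0],[0,0,0,0,0]]]'
```

```text
time_s: 8.95
tool_pos: [0.4512, -0.217, 0.1142]
eef_rot: [-0.43, -3.112, -0.0]
wrist_force: [0.2, -0.3, 0.4]
opening: 0.0001
gripper_force: 0.0
time_s: 9.25
tool_pos: [0.4511, -0.2172, 0.1135]
eef_rot: [-0.43, -3.112, -0.0]
wrist_force: [0.8, 0.4, -0.1]
opening: -0.0001
gripper_force: 0.0
```

```bash
python3 -m jog '[[[0,0,0.0006,0,0],[0,0,0,0,0]]]'
python3 -m jog '[[[0.0015,0,0,0,0],[0.0015,0,0,0,0],[0,0,0,0,0]]]'
```

```text
time_s: 9.45
tool_pos: [0.4511, -0.2172, 0.1131]
eef_rot: [0.43, 3.112, -0.0]
wrist_force: [0.1, -0.4, 2.3]
opening: 0.0002
gripper_force: 1.1
time_s: 9.75
tool_pos: [0.448, -0.2163, 0.113]
eef_rot: [-0.43, -3.112, 0.0]
wrist_force: [-1.2, -0.4, 2.9]
opening: -0.0001
gripper_force: 1.3
```

```bash
python3 -m jog '[[[0,0,-0.005,0,0],[0,0,-0.04,0,0],[0.003,0,-0.04,0,0],[0,0,-0.04,0,0],[0,0,-0.011,0,0],[0,0,0,0,0],[0,0,0,0,0]]]'
python3 - <<'E'
from look import *
D=dial([.4506,-.217,.054],'w4')
J=D+.08*MY; J[2]=.07; print(J, tool_of(J))
E
```

```text
time_s: 10.45
tool_pos: [0.4451, -0.2155, 0.2487]
eef_rot: [-0.43, -3.111, -0.0]
wrist_force: [0.7, -0.4, 0.1]
opening: 0.0002
gripper_force: 0.0
band seen [315.5059761  243.53386454] expected [314.9640914  243.11139262]
axle [ 0.45113263 -0.21662693  0.054     ] line max 221.44444444444446 angle 0.355 0.30000000000000004 0.4099999999999999
t 10.5 p [ 0.445  -0.2155  0.2483] F [-0.88 -0.3   0.08] open 0.0001 
 [[-0.962  0.271 -0.001]
 [ 0.271  0.962  0.   ]
 [ 0.001  0.    -1.   ]]
[ 0.47262531 -0.13956809  0.07      ] [-0.0062  0.0805  0.1783]
```

The line is at 0.355 rad. Next is the lever: I'll descend to its right with closed fingers, keeping clear of the knob.

```bash
cat >> look.py <<'E'
H=np.array([.543,.0458,.100])
def head(cam='scene'):
    p=shot(cam); im=p['pixels'].astype(int); r=(im[...,0]>150)&(im[...,1]<70)&(im[...,2]<70)
    q=np.asarray(p['orientation']); Rm=q if q.shape==(3,3) else (R.from_rotvec(q) if q.size==3 else R.from_quat(q)).as_matrix()
    n,l,stt,ce=cv2.connectedComponentsWithStats(r.astype(np.uint8))
    for i in range(1,n):
        d=Rm@np.linalg.inv(p['intrinsics'])@np.r_[ce[i],1]; P=np.array(p['xyz'])+d*(H[2]-p['xyz'][2])/d[2]
        v=P-H; rad=np.hypot(v[0],v[1])
        if .055<rad<.095 and stt[i,4]>6: print(cam,'dot',ce[i].round(),'r',rad.round(3),'head',round((np.arctan2(v@MY,v@MX)-np.pi)%(2*np.pi),3), 'area',stt[i,4])
E
python3 -m jog '[[[-0.0065,0.038,0,0,0],[0,0,0.04,0,0],[0,0,0.04,0,0],[0,0,0.031,0,0],[0,0,0,0,0],[0,0,0,0,0]]]'
python3 - <<'E'
from look import *
st(); head(); head('side'); shot('wrist','w5')
E
```

```text
time_s: 11.1
tool_pos: [0.4618, -0.1804, 0.1382]
eef_rot: [-0.429, -3.111, -0.001]
wrist_force: [-0.2, -0.2, 0.4]
opening: -0.0
gripper_force: 0.0
t 11.1 p [ 0.4618 -0.1804  0.1382] F [-0.23 -0.25  0.45] open -0.0 
 [[-0.963  0.271 -0.001]
 [ 0.271  0.963  0.001]
 [ 0.001  0.    -1.   ]]
scene dot [357. 226.] r 0.072 head 6.276 area 23
```

View pics/w5.png

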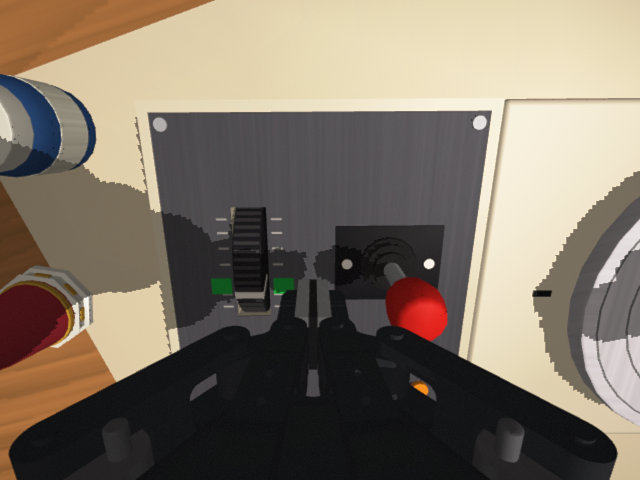

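The fingers (x 272–352) sit left of the knob at (416,307), with the line still in the band. Now I push left stepwise.

```bash
python3 -m jog '[[[0,0.006,0,0,0],[0,0.006,0,0,0],[0,0.003,0,0,0],[0,0,0,0,0]]]'
python3 -m jog '[[[0,0.005,0,0,0],[0,0.005,0,0,0],[0,0,0,0,0]]]'
python3 - <<'E'
from look import *
head(); est(('wrist',),('jog_pivot',))
E
```

```text
time_s: 11.65
tool_pos: [0.4662, -0.1657, 0.1382]
eef_rot: [0.429, 3.112, 0.0]
wrist_force: [-0.4, -0.8, -0.5]
opening: -0.0002
gripper_force: 0.0
time_s: 11.95
tool_pos: [0.4689, -0.1559, 0.138]
eef_rot: [-0.429, -3.112, -0.0]
wrist_force: [0.2, -0.4, 0.9]
opening: 0.0004
gripper_force: 0.4
scene dot [357. 226.] r 0.072 head 6.279 area 24
wrist jog_pivot [(array([ 0.4748, -0.1393,  0.0698]), 0.74)]
```

```bash
python3 -m jog '[[[0,0.008,0,0,0],[0,0.008,0,0,0],[0,0.007,0,0,0],[0,0,0,0,0],[0,0,0,0,0],[0,0,0,0,0]]]'
python3 - <<'E'
from look import *
head(); shot('wrist','w6')
E
```

```text
time_s: 12.7
tool_pos: [0.4749, -0.1347, 0.1381]
eef_rot: [0.431, 3.112, -0.0]
wrist_force: [-1.1, -2.2, 3.0]
opening: 0.0001
gripper_force: 1.6
scene dot [351. 220.] r 0.072 head 0.246 area 23
```

View pics/w6.png

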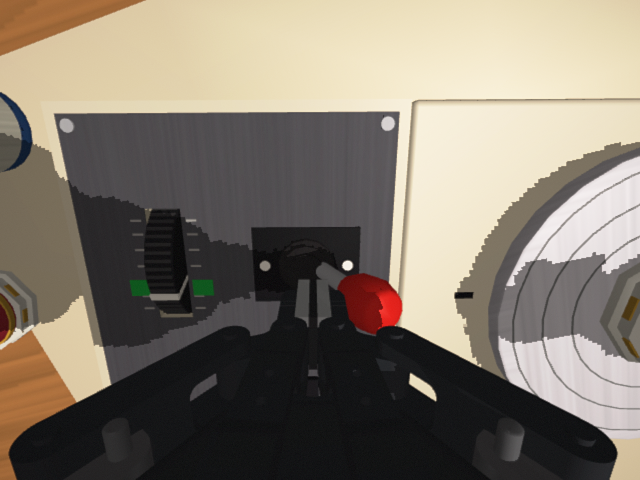

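The lever is tilted left, with the knob at (372,304), and the head is turning (0.25 rad). Holding.

```bash
python3 -m jog '[[[0,0.002,0,0,0],[0,0,0,0,0],[0,0,0,0,0],[0,0,0,0,0],[0,0,0,0,0],[0,0,0,0,0],[0,0,0,0,0],[0,0,0,0,0]]]'
python3 - <<'E'
from look import *
head(); st()
E
```

```text
time_s: 13.6
tool_pos: [0.4754, -0.1326, 0.138]
eef_rot: [-0.43, -3.112, 0.0]
wrist_force: [-0.4, -4.3, -1.7]
opening: 0.0001
gripper_force: 1.5
t 13.65 p [ 0.4754 -0.1326  0.138 ] F [-1.65 -2.92 -0.82] open 0.0001 
 [[-0.962  0.271 -0.   ]
 [ 0.271  0.962 -0.   ]
 [ 0.    -0.    -1.   ]]
```

```bash
python3 -m jog '[[[0,0,0,0,0],[0,0,0,0,0],[0,0,0,0,0]]]'
python3 - <<'E'
from look import *
head('side'); head('wrist') if 0 else None
s=bot.sense(); p=shot('wrist','w7'); im=p['pixels'].astype(int); r=(im[...,0]>150)&(im[...,1]<70)&(im[...,2]<70)
n,l,q,ce=cv2.connectedComponentsWithStats(r.astype(np.uint8)); print([(ce[i].round(),q[i,4]) for i in range(1,n) if q[i,4]>15])
for a in (.6,.8,1,1.2,1.4,1.6): print(a,proj(p,H+.072*(-np.cos(a)*MX-np.sin(a)*MY),s).round())
E
```

```text
time_s: 13.95
tool_pos: [0.4755, -0.1326, 0.138]
eef_rot: [-0.43, -3.112, 0.0]
wrist_force: [-0.5, -4.1, -1.7]
opening: 0.0002
gripper_force: 1.5
[(array([549., 256.]), np.int32(437)), (array([388., 307.]), np.int32(745))]
0.6 [617. 201.]
0.8 [591. 219.]
1 [568. 240.]
1.2 [551. 264.]
1.4 [538. 288.]
1.6 [532. 312.]
```

Head ≈1.15 rad from the dot at (549,256). I'll hold 0.3 s more, then ease back right.

```bash
python3 -m jog '[[[0,0,0,0,0],[0,0,0,0,0],[0,0,0,0,0],[0,-0.012,0,0,0],[0,-0.012,0,0,0],[0,-0.012,0,0,0],[0,-0.012,0,0,0],[0,0,0,0,0],[0,0,-0.04,0,0],[0,0,-0.04,0,0],[0,0,-0.04,0,0],[0,0,0,0,0]]]'
python3 - <<'E'
from look import *
head(); head('side'); dial([.4508,-.2168,.054])
s=bot.sense(); p=shot('wrist','w8'); im=p['pixels'].astype(int); r=(im[...,0]>150)&(im[...,1]<70)&(im[...,2]<70)
n,l,q,ce=cv2.connectedComponentsWithStats(r.astype(np.uint8)); print([(ce[i].round(),q[i,4]) for i in range(1,n) if q[i,4]>15])
for a in (1.2,1.4,1.6,1.8): print(a,proj(p,H+.072*(-np.cos(a)*MX-np.sin(a)*MY),s).round())
for t in ('figurine','head_top'): 
  for c in ('scene','side'): print(t,[np.round(x['at'],3) for x in vision.pinpoint(t,shot(c))[:1]])
E
```

```text
time_s: 15.25
tool_pos: [0.4638, -0.1787, 0.2621]
eef_rot: [0.429, 3.106, -0.001]
wrist_force: [-0.2, -0.1, -1.3]
opening: -0.0001
gripper_force: 0.0
band seen [272.57021277 232.84680851] expected [272.97033151 233.08711677]
axle [ 0.45047009 -0.2170939   0.054     ] line max 222.88888888888889 angle 0.37 0.33000000000000007 0.4099999999999999
[(array([376., 238.]), np.int32(525))]
1.2 [511. 215.]
1.4 [504. 231.]
1.6 [500. 246.]
1.8 [500. 261.]
figurine [array([0.541, 0.041, 0.097])]
figurine [array([0.542, 0.042, 0.098])]
head_top [array([0.543, 0.047, 0.105])]
head_top [array([0.542, 0.043, 0.099])]
```

View pics/w8.png

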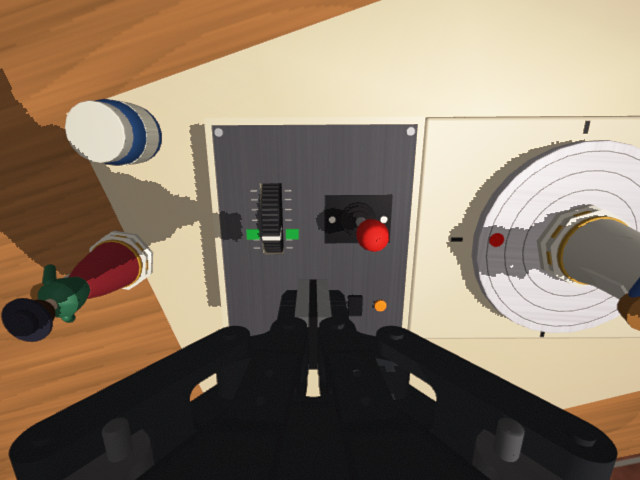

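The dot is at (496,240), right beside the controls-side mark. The knob has the same offset from its plate as at the start, the line is in the band and the figurine is standing centred. I'll check the head is at rest, then hand in.

```bash
python3 -m jog '[[[0,0,0,0,0],[0,0,0,0,0],[0,0,0,0,0],[0,0,0,0,0]]]'
python3 - <<'E'
from look import *
p=shot('wrist'); im=p['pixels'].astype(int); r=(im[...,0]>120)&(im[...,1]<60)&(im[...,2]<60)
ys,xs=np.nonzero(r[:, 470:530]); print(xs.mean()+470,ys.mean())
if abs(xs.mean()+470-496)<3 and abs(ys.mean()-240)<3: print(bot.hand_in())
E
```

```text
time_s: 16.25
tool_pos: [0.4624, -0.1788, 0.258]
eef_rot: [-0.43, -3.112, 0.0]
wrist_force: [0.2, 0.0, -0.3]
opening: -0.0002
gripper_force: 0.0
496.625850340136 239.35374149659864
the job is handed in; nothing more can be done
None
```

The job is handed in, with no verdict returned: by camera, the white line is in the green band (about 0.37 rad), the head has turned about 1.5 rad counter-clockwise and is at rest, the lever is back in the middle, and the figurine is standing centred.

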